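# Unhook the cuvette rack from the thermostat unit

### The job

The cuvette rack hangs by two keyhole slots on the studs of the thermostat unit. Take it by its handle, slide it straight up until the stud heads are at the wide ends of the slots, draw it off, and stand it gently in the shallow steel tray, its underside flat on the tray floor, and let go. Keep the rack upright all the way and leave the well block and both bottles where they stand.

Things in the scene. Friction and masses are not known exactly. Their poses are not given: they have to be found in the camera images.
- unit: Thermostat unit, fixed: white housing 120 deep x 270 wide x 165 high mm. Origin on the bench under the middle of its upright stud face; x points straight out of that face, away from the housing and roughly away from the robot, y along the face, z up. Two headed steel studs stick out of the face.
- stud_left (a point): Middle of the outer end of the stud at the unit's y = +35 mm, 150 mm above the bench, 10 mm out of the face. Each stud lies along the unit's x: neck 6 mm diameter and 6 mm long, then a head 15 mm diameter and 4 mm thick.
- stud_right (a point): The same point of the other stud, at the unit's y = -35 mm.
- rack: Cuvette rack, loose, about 0.32 kg. Origin: bottom middle of the back face of its upright plate; x to its front, y along its length, z up. Aluminium plate 4 thick, 130 long, 100 high mm; before it a black block to x = 36 mm, 40 high, four cuvettes up to z = 62. Starts hung on the studs, its underside 70 mm above the bench, axes along the unit's (leaning up to 0.05 rad by its play).
- keyhole_left (a point): Centre of the wide end of the keyhole at the rack's y = +35 mm, 56 mm above its underside: an eight-sided hole 21 mm across. From it a 9 mm wide slot runs up to 83 mm. Hung, the neck is in the top of the slot; raising the rack 24 mm brings the head opposite the wide end (3 mm play each way). The rack is then free once drawn 12 mm along the unit's x.
- keyhole_right (a point): The same point of the other, equal keyhole, at the rack's y = -35 mm.
- rack_handle (a point): Place to grip the rack: an upright aluminium strip at its middle, 12 mm thick along the rack's y, 24 mm along its x, bare on both sides from z = 100 to 135 mm. Grip it across y. This point is at x = 20, y = 0, z = 120 mm of the rack. At the start it is 20 mm out from the unit's face, 190 mm above the bench and 25 mm above the unit's top.
- rack_foot (a point): Middle of the rack's underside, 120 mm below the handle point and 2 mm behind it: x = 18, y = 0, z = 0 mm of the rack.
- tray: Shallow steel tray, fixed: outside 90 (x) x 180 (y) x 16 high mm, walls 4 mm, so the inside is 82 x 172 mm. Origin at the middle of its underside, z up. The rack fits with its length along the tray's y, either way round.
- tray_in (a point): Middle of the tray's inner floor, where the rack's underside is to rest.
- wellblock: Bystander: loose white moulded block 100 x 170 x 40 mm with eight square wells. Origin at the middle of its underside. Tray and well block stand one to the left and one to the right, either way.
- clear_bottle: Bystander: clear glass bottle, 56 mm diameter, 100 mm high, blue cap. Origin at the middle of its base.
- amber_bottle: Bystander: amber glass bottle with black cap, 52 mm diameter, 95 mm high. Origin at the middle of its base.

How it is judged:
By the outcome, as a careful person would: the job done as asked, in the order asked, and still so for the second after the job is handed in, with the robot touching nothing.
It also fails if it takes over 43 s, if anything falls off the work surface, if the arm or the gripper's body presses on something with over 40 N, if the wrist force passes 120 N, or if a joint passes its speed limit or range.

### The arm

A 6-joint arm with a two-finger parallel gripper is mounted at the origin on the work surface. World frame = base frame: x ahead of the robot, y to its left, z up, the work surface at z = 0. Lengths are in m, angles in rad, forces in N, time in s.
With the tool pointing down it reaches from about 0.35 to 0.875 m from the base axis. Payload 4.2 kg.
Tool frame: the origin (TCP) lies at the very end of the fingers, on their centre line; the grasp point (between the pads) lies 19 mm behind it (manip.hold_point_z is the distance from the TCP to the grasp point, in m); z points along the fingers, y is the direction in which the jaws open and shut (so a half turn about z gives the same grasp; the last joint's range is limited). The gripper opens to 85 mm and grips with 20 to 120 N. Pads are 22 mm wide; open, the fingers measure 114 mm over their backs; the gripper's body (76 mm by 85 mm) begins 54 mm behind the grasp point. The pads swing forward as they close: fully open they stand 13 mm farther back than shut.
Start: joints at [1.519, 0.385, 0.008, 0, -1.194, -0.259], TCP at [0.191, 0.595, 0.231] pointing down, gripper open.
Joint ranges: [-3.14, 3.14], [-1.21, 2.06], [-1.07, 1.41], [-3.16, 2.05], [-2.99, -0.16], [-3.1, 3.1]. Speed limits (rad/s): [2.79, 2.79, 3.14, 3.14, 3.14, 3.14].

### API

Orientations are given as a unit quaternion [w, x, y, z].
In Python, from workcell import manip gives the robot as it stands.
- The arm moves only by the tool play_rows, never from a script. Its argument "rows" is a list of rows, each a list of 6 numbers: the shift along the world's x, y, z in mm, then the turn, a rotation vector about the world's x, y, z in rad. In form: [[dx, dy, dz, ax, ay, az], ...]. A call has 1 to 5 rows; each row is the pose to reach, as a shift and turn from the pose commanded when the call began; what a row does not reach only later rows make up. A row lasts 1/10 s, in which the tool goes at most 50 mm and 8.59 degrees, less where a joint would pass 70% of its speed; a pose out of reach is approached as far as the arm can. A call with a gripper value outside its range is refused whole. "hand" is the opening, from -1 (shut) to 1 (fully open), set as the call begins (left out, the last holds). The fingers move at their own pace and stop on an object; the grip force is fixed at half the most. Time passes only in rows, so rows that repeat a pose let the fingers close. It gives the time, the measured TCP pose, the force and the opening at its end, in the units of the state.
- manip.get_obs(): the state, without advancing time (a new reading comes with each control period).
- manip.snapshot(name): name is "scene" or "top" or "wrist"; returns a dict with "color" (400x640x3 uint8, red, green, blue), "fx", "fy", "cx", "cy" (pixels), "dist_coeffs" ([k1, k2, p1, p2, k3] as OpenCV has them; the pictures are not rectified), "R" (3x3) and "t" (3): a world point X has camera coordinates R X + t. Camera axes: x right, y down, z forward; pixel columns grow to the right and rows downward; lengths in m; the calibration is good to about 2 mm. A picture is of the moment at which its call begins. There is no depth.
- manip.finish_job(): hands the job in, once; it reports no verdict.
Trained networks look in a picture, given as the dict that the camera call returned (one of the last four; its "shot" number tells which), for a name from the list of things; names that differ only in an ending like _2 or _b are one class to them, and where a whole thing is asked for, a point or a joint stands for the part that bears it (a point fixed in the world has none). Each returns a list of dicts, best first, with "score" (0 to 1); they miss things now and then, are a little off and sometimes report something else, mostly with a low value. They report only what shows in the picture. A call takes as long as a camera call.
- manip.recognise(picture, name): "bbox" ([left, top, right, bottom] in pixels, round what is visible of it).
- manip.landmark_of(picture, name): "xy" ([column, row] in pixels: a listed point, or the origin of a listed thing).
The state is a dict: "time_s": time; "joints": joint angles; "qd": joint speeds; "tau": joint torques, N m; "position": TCP position; "orientation": TCP orientation; "force": force on the tool from outside, world axes, zero at the start; "torque": the same for the moment, N m; "opening": finger opening in m.
Only numpy, scipy, OpenCV 4.12 (cv2) and the standard library are available. Lean on these libraries where they do the work, as an engineer would, in place of code of your own. Each camera call takes 0.05 s, during which the arm holds its last target.

## Working session

There is one attempt and no reset: what is moved stays moved. The work goes in short steps, Python scripts to look and compute and a tool call to move; the robot and the scene stay as the last step left them, time stands still between calls to the robot, and variables do not carry over. Pictures are saved under pics/ and viewed, and the job is handed in when it is done.

Besides the shell and the picture viewer there is one more tool, called as name(argument=value, ...), one argument or row to a line, values as JSON. play_rows: Moves the arm, as the interface text tells. Its arguments: {"type":"object","properties":{"rows":{"type":"array"},"hand":{"type":"number"}},"required":["rows"]}

```bash
ls; mkdir -p pics; cat > h.py <<'E'
import numpy as np, cv2
from workcell import manip
def snap(name,fn=None):
    p=manip.snapshot(name)
    if fn: cv2.imwrite('pics/'+fn,p['color'][:,:,::-1])
    return p
def K(p): return np.array([[p['fx'],0,p['cx']],[0,p['fy'],p['cy']],[0,0,1.]])
def ray(p,xy):
    u=cv2.undistortPoints(np.array([[xy]],float),K(p),np.array(p['dist_coeffs']))[0,0]
    R=np.array(p['R']);t=np.array(p['t'])
    return -R.T@t, R.T@np.array([u[0],u[1],1])
def onz(p,xy,z):
    o,d=ray(p,xy); return o+d*(z-o[2])/d[2]
def tri(obs):
    A=np.zeros((3,3));b=np.zeros(3);L=[]
    for p,xy in obs:
        o,d=ray(p,xy);d=d/np.linalg.norm(d);M=np.eye(3)-np.outer(d,d);A+=M;b+=M@o;L.append((o,M))
    X=np.linalg.solve(A,b);return X,[float(np.linalg.norm(M@(X-o))*1000) for o,M in L]
def proj(p,X):
    R=np.array(p['R']);rv=cv2.Rodrigues(R)[0]
    return cv2.projectPoints(np.array(X,float).reshape(-1,3),rv,np.array(p['t'],float),K(p),np.array(p['dist_coeffs']))[0].reshape(-1,2)
E
python3 - <<'E'
from h import *
np.set_printoptions(precision=4,suppress=True)
P={n:snap(n,n+'0.png') for n in('scene','top','wrist')}
for n,p in P.items():
    print(n,-np.array(p['R']).T@np.array(p['t']))
    for k in ['unit','stud_left','stud_right','rack','keyhole_left','keyhole_right','rack_handle','rack_foot','tray','tray_in','wellblock','clear_bottle','amber_bottle']:
        r=manip.landmark_of(p,k)[:2]
        print(k,[(np.round(q['xy'],1).tolist(),round(q['score'],2)) for q in r])
print(manip.get_obs())
E
```

```text
pics
scene [1.0075 0.3652 0.8923]
unit [([400.7, 210.5], 0.97)]
stud_left [([421.6, 176.7], 0.94)]
stud_right [([425.8, 177.3], 0.63), ([420.2, 181.8], 0.23)]
rack [([405.4, 188.3], 0.91), ([240.2, 172.9], 0.24)]
keyhole_left [([417.3, 180.4], 0.97)]
keyhole_right [([390.2, 170.0], 0.85)]
rack_handle [([405.0, 157.1], 0.87)]
rack_foot [([402.0, 199.5], 0.64)]
tray [([442.5, 311.5], 0.61)]
tray_in [([442.2, 309.0], 0.77)]
wellblock [([238.5, 169.8], 0.59)]
clear_bottle [([260.0, 257.8], 0.82), ([403.2, 209.5], 0.45)]
amber_bottle [([308.7, 270.2], 0.56)]
top [0.5355 0.0096 1.1514]
unit [([308.0, 270.3], 0.69)]
stud_left [([292.6, 275.2], 0.82)]
stud_right [([323.8, 271.5], 0.81)]
rack [([306.8, 275.3], 0.7)]
keyhole_left [([295.1, 279.2], 0.74), ([305.6, 269.9], 0.56)]
keyhole_right [([323.7, 272.9], 0.57), ([306.9, 268.6], 0.33)]
rack_handle [([305.7, 271.3], 0.95)]
rack_foot [([307.2, 268.9], 0.79)]
tray [([233.0, 221.3], 0.82)]
tray_in [([227.9, 219.6], 0.73)]
wellblock [([437.5, 211.0], 0.94)]
clear_bottle [([359.1, 164.5], 0.67)]
amber_bottle [([327.9, 178.4], 0.72), ([320.4, 271.8], 0.2)]
wrist [0.2527 0.5749 0.3735]
unit []
stud_left []
stud_right []
rack []
keyhole_left []
keyhole_right []
rack_handle []
rack_foot []
tray []
tray_in []
wellblock []
clear_bottle []
amber_bottle []
{'time_s': 2.1, 'joints': array([ 1.5186,  0.3847,  0.0079,  0.    , -1.194 , -0.2586]), 'qd': array([-0.0001, -0.0013, -0.0016, -0.0008, -0.0007, -0.0014]), 'tau': array([  0.0001, -39.2081,  18.8614,   4.1907,  -0.0004,  -0.    ]), 'position': array([0.1911, 0.595 , 0.2313]), 'orientation': array([ 0.    ,  0.9879, -0.1548,  0.    ]), 'force': array([-0.3464,  0.3579, -0.0674]), 'torque': array([ 0.0471,  0.079 , -0.0194]), 'opening': 0.08528957595300261}
```

View pics/scene0.png

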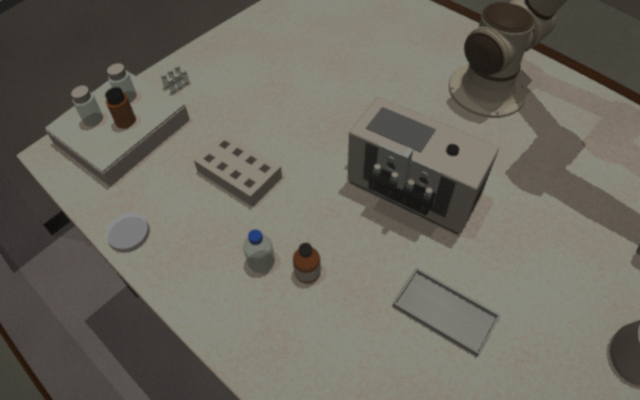

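View pics/top0.png

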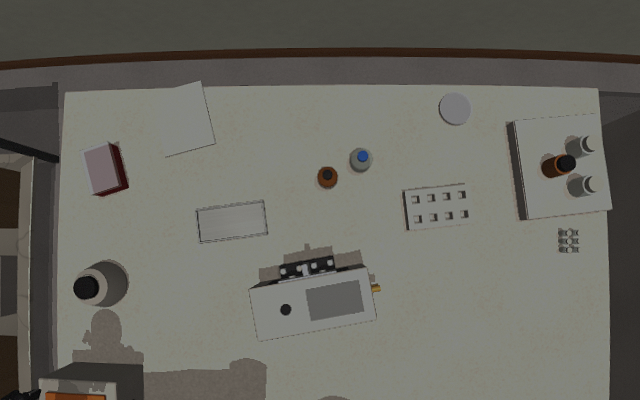

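```bash
cat > c.py <<'E'
import cv2,sys
f,o,x0,y0,x1,y1,s=sys.argv[1:]
a=cv2.imread('pics/'+f)[int(y0):int(y1),int(x0):int(x1)]
cv2.imwrite('pics/'+o,cv2.resize(a,None,fx=float(s),fy=float(s),interpolation=cv2.INTER_CUBIC))
E
python3 c.py scene0.png s0c.png 340 120 480 220 5; python3 c.py top0.png t0c.png 190 150 350 300 4
```

```text
(no output)
```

View pics/s0c.png

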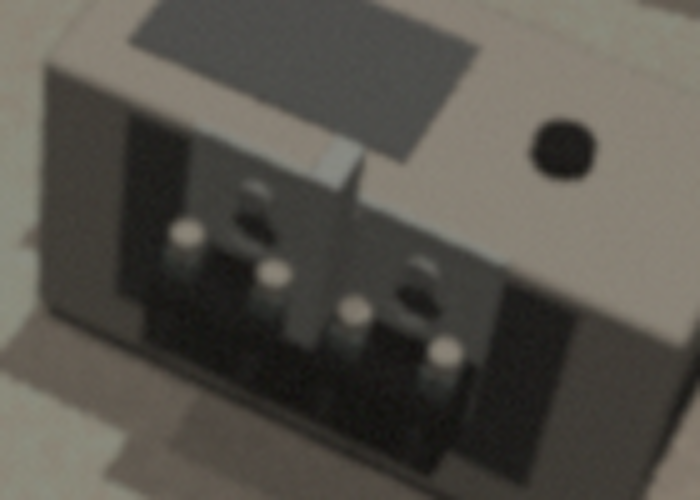

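View pics/t0c.png

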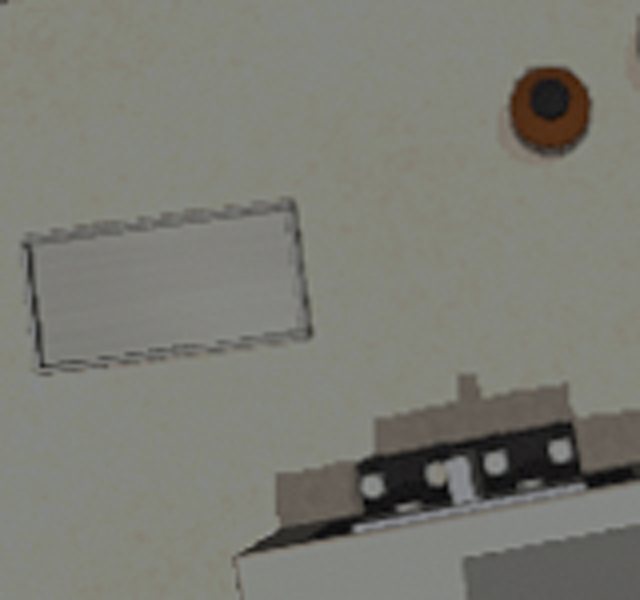

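```bash
python3 c.py top0.png t1c.png 240 230 400 350 5;python3 c.py scene0.png s1c.png 380 260 510 360 5
```

```text
(no output)
```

View pics/t1c.png

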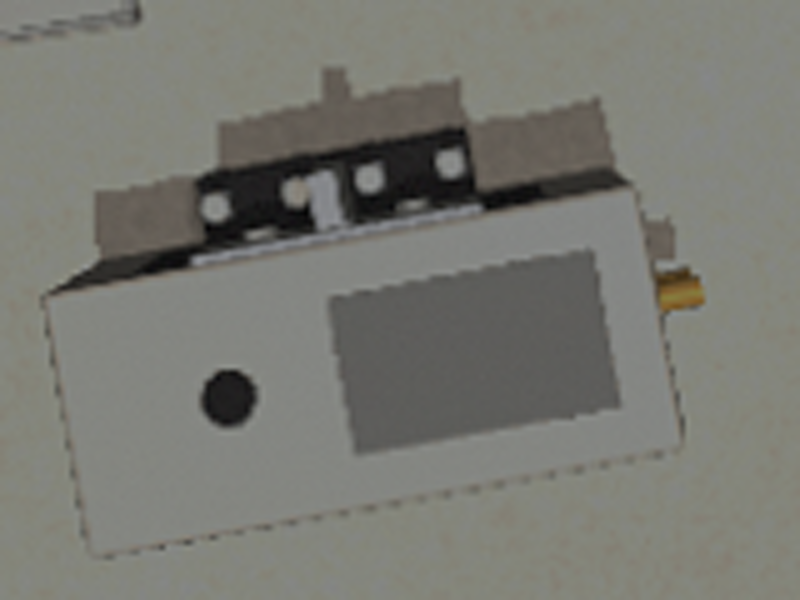

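View pics/s1c.png

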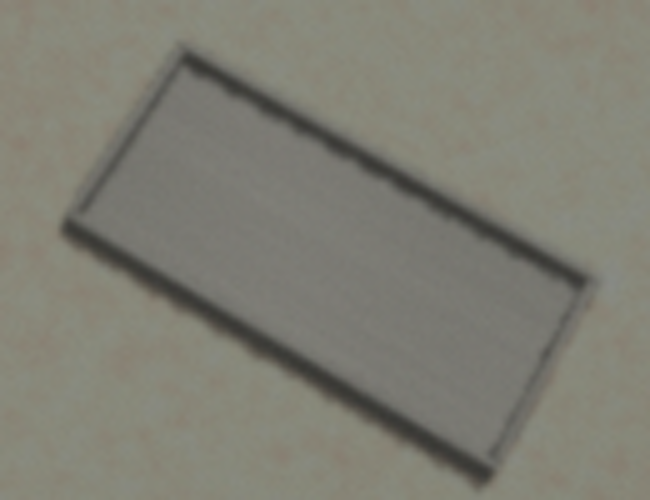

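```bash
cat > fit.py <<'E'
from h import *
import pickle,os
from scipy.optimize import least_squares
np.set_printoptions(precision=4,suppress=True)
if not os.path.exists('cal.pkl'):
    pickle.dump({n:{k:v for k,v in manip.snapshot(n).items() if k!='color'} for n in('scene','top')},open('cal.pkl','wb'))
C=pickle.load(open('cal.pkl','rb'))
def px(c,x0,y0,s): return [x0+(c[0]+.5)/s-.5,y0+(c[1]+.5)/s-.5]
def T(q,X): 
    c,s=np.cos(q[2]),np.sin(q[2]); return np.array([q[0]+c*X[0]-s*X[1],q[1]+s*X[0]+c*X[1],X[2]])
t1=lambda *c:('top',px(c,240,230,5)); t0=lambda *c:('top',px(c,190,150,4)); s0=lambda *c:('scene',px(c,340,120,5)); s1=lambda *c:('scene',px(c,380,260,5))
U=[(t1(47,295),(0,.135,.165)),(t1(634,186),(0,-.135,.165)),(t1(682,450),(-.12,-.135,.165)),(t1(95,555),(-.12,.135,.165)),
 (s0(45,65),(0,-.135,.165)),(s0(683,345),(0,.135,.165)),(s0(45,305),(0,-.135,0))]
Tr=[(t0(22,240),(.045,.09,.016)),(t0(297,198),(.045,-.09,.016)),(t0(312,337),(-.045,-.09,.016)),(t0(42,374),(-.045,.09,.016)),
 (s1(181,43),(-.045,-.09,.016)),(s1(596,280),(-.045,.09,.016)),(s1(492,468),(.045,.09,.016)),(s1(63,222),(.045,-.09,.016))]
def fit(L,q0):
    f=lambda q:np.concatenate([proj(C[n],T(q,X))[0]-xy for (n,xy),X in L])
    r=least_squares(f,q0,loss='soft_l1'); return r.x,f(r.x).reshape(-1,2)
if __name__=='__main__':
  for cams in(('top','scene'),('top',),('scene',)):
    for nm,L,q0 in(('unit',U,[.4,0,.1]),('tray',Tr,[.45,.2,.1])):
        q,r=fit([l for l in L if l[0][0] in cams],q0); print(cams,nm,q,'\n',r if len(cams)==2 else '')
        if nm=='unit' and len(cams)==2:
            print('handle',T(q,(.02,0,.19)))
            for n in C: print(n,proj(C[n],[T(q,(.008,0,.205)),T(q,(.032,0,.205)),T(q,(.02,0,.19))]))
            print(px((340,163),340,120,5),px((326,200),240,230,5))
        if len(cams)==2:Q=q
  for n,z in(('clear_bottle',.1),('amber_bottle',.095)):
    xy={'clear_bottle':(362,156),'amber_bottle':(327,174)}[n]; print(n,onz(C['top'],xy,z))
  print('wb',onz(C['top'],(437,207),.04))
E
python3 fit.py
```

```text
('top', 'scene') unit [0.4509 0.0596 0.1712] 
 [[-1.5464 -0.3843]
 [ 0.7399 -0.1687]
 [ 0.9531  0.4853]
 [-1.7099  1.0459]
 [-0.4969 -2.1139]
 [ 0.677   0.1934]
 [-2.0515  1.6198]]
handle [0.4706 0.063  0.19  ]
scene [[410.6895 146.7827]
 [404.6393 155.3717]
 [406.7514 156.5174]]
top [[305.6017 275.4859]
 [303.6125 264.3404]
 [304.9947 269.4308]]
[407.6, 152.2] [304.8, 269.6]
('top', 'scene') tray [0.5843 0.2641 0.1303] 
 [[-0.5062 -1.1899]
 [-1.0387 -0.3046]
 [-0.3151 -0.4601]
 [-1.4403 -0.263 ]
 [-0.6992 -1.6087]
 [ 0.486  -1.5589]
 [ 0.3252  0.2965]
 [-0.7681 -1.9085]]
('top',) unit [0.4513 0.0589 0.1737] 
 
('top',) tray [0.5828 0.2619 0.1356] 
 
('scene',) unit [0.4496 0.0592 0.1587] 
 
('scene',) tray [0.5863 0.2658 0.1308] 
 
clear_bottle [ 0.7342 -0.0703  0.1   ]
amber_bottle [0.6919 0.0142 0.095 ]
wb [ 0.6139 -0.2634  0.04  ]
```

play_rows(
  rows=[
    [0,-15,45,0,0,0],
    [0,-45,80,0,0,0.1],
    [20,-90,85,0,0,0.2],
    [45,-135,85,0,0,0.3],
    [70,-180,80,0,0,0.4],
  ],
  hand=1,
)

```text
time_s: 2.7
position: [0.26, 0.4166, 0.3128]
orientation: [-0.001, 0.999, 0.047, 0.001]
force: [1.5, 0.4, -0.4]
opening: 0.0857
```

play_rows(
  rows=[
    [25,-43,0,0,0,0.08],
    [50,-86,0,0,0,0.08],
    [75,-129,-5,0,0,0.08],
    [100,-172,-5,0,0,0.08],
    [125,-215,-10,0,0,0.08],
  ],
)

```text
time_s: 3.2
position: [0.3853, 0.2011, 0.3026]
orientation: [-0.001, 0.996, 0.085, 0.001]
force: [0.8, 1.2, 0.3]
opening: 0.0849
```

play_rows(
  rows=[
    [25,-43,0,0,0,0],
    [50,-86,-10,0,0,0],
    [80,-129,-20,0,0,0],
    [84,-137,-30,0,0,0],
    [84,-137,-30,0,0,0],
  ],
)

```text
time_s: 3.7
position: [0.4682, 0.064, 0.2698]
orientation: [0.0, 0.997, 0.082, -0.002]
force: [-0.2, 0.2, -0.4]
opening: 0.0852
```

```bash
python3 - <<'E'
from h import *
np.set_printoptions(precision=4,suppress=True)
p=snap('wrist','w1.png'); o=manip.get_obs(); print(o['position'],o['orientation'])
for k in ['rack_handle','stud_left','stud_right','rack_foot']:
    print(k,[(np.round(q['xy'],1).tolist(),round(q['score'],2)) for q in manip.landmark_of(p,k)[:2]])
X,r=None,None
print(proj(p,[[.4706,.063,.19],[.4706,.063,.205],o['position']]))
h=manip.landmark_of(p,'rack_handle')
if h: print(onz(p,h[0]['xy'],.19))
E
```

```text
[0.4683 0.0651 0.2708] [ 0.0003  0.9965  0.0834 -0.001 ]
rack_handle [([321.1, 207.2], 0.61)]
stud_left [([277.4, 205.7], 0.85)]
stud_right [([365.5, 204.0], 0.69)]
rack_foot [([319.0, 175.0], 0.78), ([634.6, 81.5], 0.66)]
[[322.1483 204.0393]
 [322.3284 210.5326]
 [318.0792 257.5007]]
[0.4683 0.0633 0.19  ]
```

View pics/w1.png

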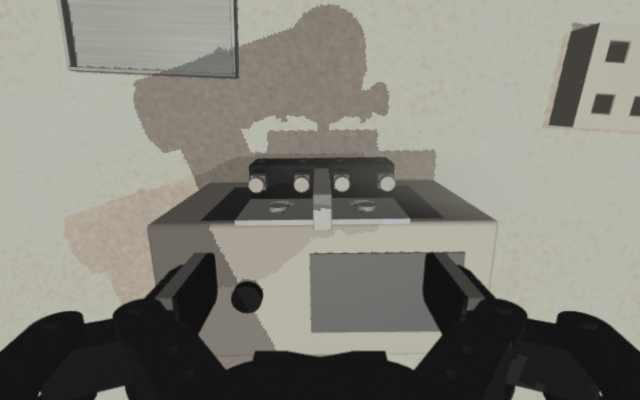

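```bash
python3 c.py w1.png w1c.png 220 140 420 250 4; python3 - <<'E'
from fit import *
p=manip.snapshot('wrist')
for q in([.4509,.0596,.1712],):
  for X in[(.008,.006,.205),(.008,-.006,.205),(.032,.006,.205),(.032,-.006,.205),(0,.065,.17),(0,-.065,.17),(0,.135,.165),(0,-.135,.165)]:
    x=proj(p,T(q,X))[0]; print(X,x,(x-[220,140])*4)
E
```

```text
(0.008, 0.006, 0.205) [317.725  228.6925] [390.9002 354.77  ]
(0.008, -0.006, 0.205) [336.2579 228.6834] [465.0315 354.7335]
(0.032, 0.006, 0.205) [317.6422 192.6658] [390.5688 210.6633]
(0.032, -0.006, 0.205) [336.704  192.6541] [466.8159 210.6164]
(0, 0.065, 0.17) [239.5043 223.112 ] [ 78.0171 332.4479]
(0, -0.065, 0.17) [412.5581 223.0229] [770.2322 332.0915]
(0, 0.135, 0.165) [149.1944 221.1065] [-283.2224  324.4258]
(0, -0.135, 0.165) [502.8204 220.9219] [1131.2815  323.6875]
```

View pics/w1c.png

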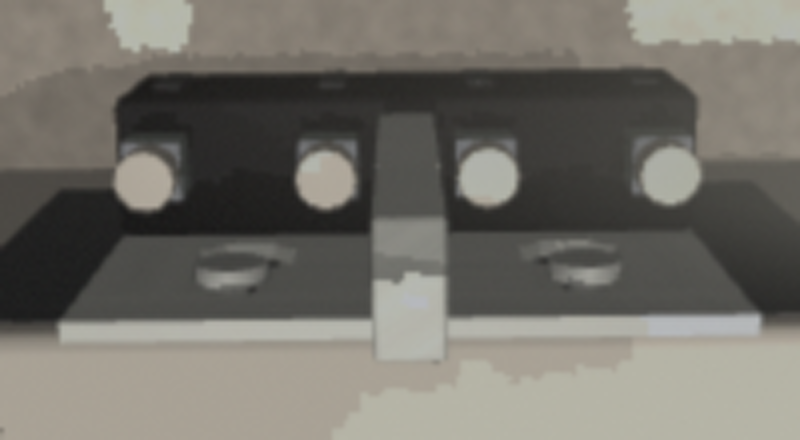

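play_rows(
  rows=[
    [0,0,-30,0,0,0],
    [0.5,0,-55,0,0,0],
    [0.5,0,-75,0,0,0],
    [0.5,0,-88,0,0,0],
    [0.5,0,-96,0,0,0],
  ],
)

```text
time_s: 4.55
position: [0.4685, 0.0664, 0.1748]
orientation: [0.0, 0.996, 0.085, -0.001]
force: [-0.5, 0.1, 0.2]
opening: 0.0853
```

play_rows(
  rows=[
    [0,0,0,0,0,0],
    [0,0,0,0,0,0],
    [0,0,0,0,0,0],
    [0,0,0,0,0,0],
    [0,0,0,0,0,0],
  ],
  hand=-1,
)

```text
time_s: 5.05
position: [0.4695, 0.0653, 0.1765]
orientation: [0.001, 0.996, 0.085, 0.001]
force: [2.8, -11.8, 2.1]
opening: 0.0122
```

play_rows(
  rows=[
    [0,0,0,0,0,0],
    [0,0,0,0,0,0],
    [0,0,0,0,0,0],
  ],
)

```text
time_s: 5.35
position: [0.4696, 0.0648, 0.1766]
orientation: [0.001, 0.996, 0.085, 0.0]
force: [1.3, -5.4, 3.6]
opening: 0.011
```

play_rows(
  rows=[
    [0,-0.5,3,0,0,0],
    [0,-0.5,6,0,0,0],
    [0,-0.5,9,0,0,0],
    [0,-0.5,12,0,0,0],
    [0,-0.5,12,0,0,0],
  ],
)

```text
time_s: 5.85
position: [0.4693, 0.0647, 0.187]
orientation: [0.0, 0.996, 0.085, 0.0]
force: [3.9, -5.0, -4.2]
opening: 0.0113
```

```bash
python3 - <<'E'
from h import *
p=snap('scene','s2.png');p=snap('wrist','w2.png');o=manip.get_obs();print(o['position'],o['force'],o['torque'])
E
python3 c.py s2.png s2c.png 340 100 480 220 5;python3 c.py w2.png w2c.png 200 120 440 280 3
```

```text
[0.46931031 0.06474483 0.1870495 ] [ 4.21265195 -3.90240853 -5.92891555] [-1.26301103 -1.29785284  0.26339164]
```

View pics/s2c.png

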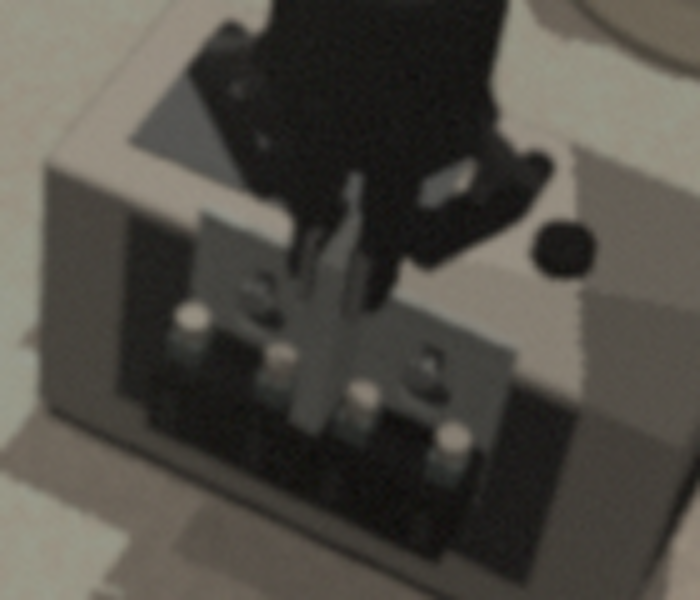

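View pics/w2c.png

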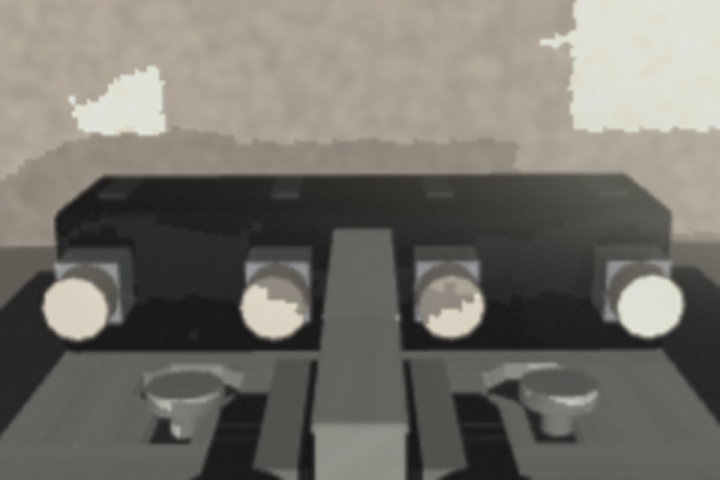

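play_rows(
  rows=[
    [0,0,4,0,0,0],
    [0,0,7,0,0,0],
    [0,0,10,0,0,0],
    [0,0,13,0,0,0],
    [0,0,13,0,0,0],
  ],
)

```text
time_s: 6.45
position: [0.4693, 0.0657, 0.2012]
orientation: [-0.0, 0.996, 0.085, 0.001]
force: [1.3, 1.7, -2.7]
opening: 0.0113
```

```bash
python3 - <<'E'
from h import *
p=snap('scene','s3.png');p=snap('wrist','w3.png');o=manip.get_obs();print(o['position'],o['force'],o['torque'])
E
python3 c.py s3.png s3c.png 340 100 480 220 5;python3 c.py w3.png w3c.png 200 120 440 280 3
```

```text
[0.46930461 0.06563261 0.20105528] [ 2.33052648  0.72457641 -2.34431446] [ 0.34141842 -0.52762225  0.07409562]
```

View pics/s3c.png

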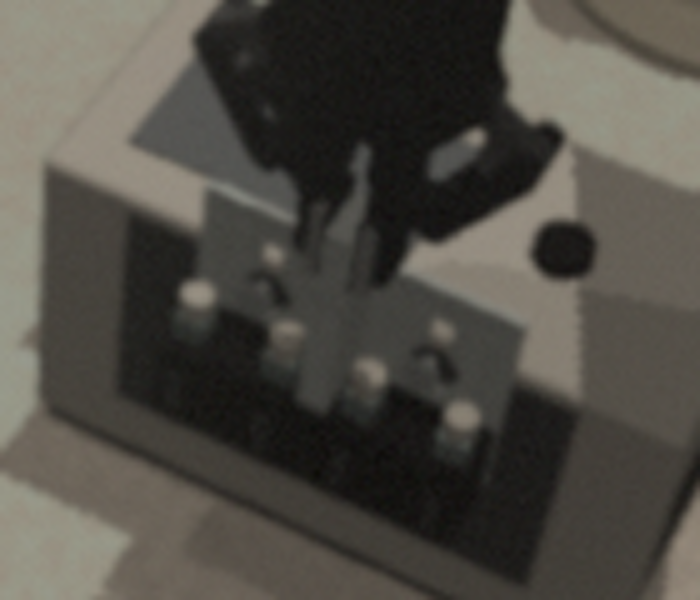

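View pics/w3c.png

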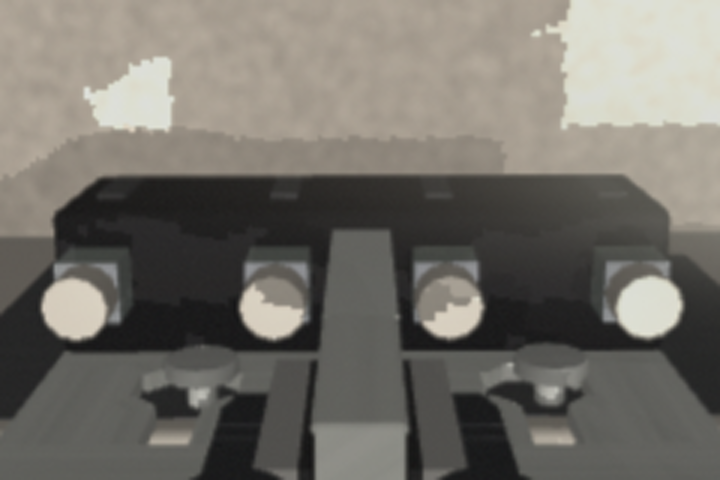

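play_rows(
  rows=[
    [0.4,-2.6,0,0,0,0],
    [0.4,-2.6,0,0,0,0],
    [0.4,-2.6,0,0,0,0],
  ],
)

```text
time_s: 6.85
position: [0.4697, 0.0628, 0.2007]
orientation: [-0.0, 0.996, 0.084, 0.0]
force: [2.7, 1.5, -3.3]
opening: 0.0111
```

```bash
python3 - <<'E'
from h import *
p=snap('wrist','w4.png');o=manip.get_obs();print(o['position'],o['force'],o['torque'])
E
python3 c.py w4.png w4c.png 200 120 440 280 3
```

```text
[0.46975197 0.06278903 0.20072482] [ 1.91202746  1.93475643 -2.62324955] [ 0.44134936 -0.79058902  0.14081867]
```

View pics/w4c.png

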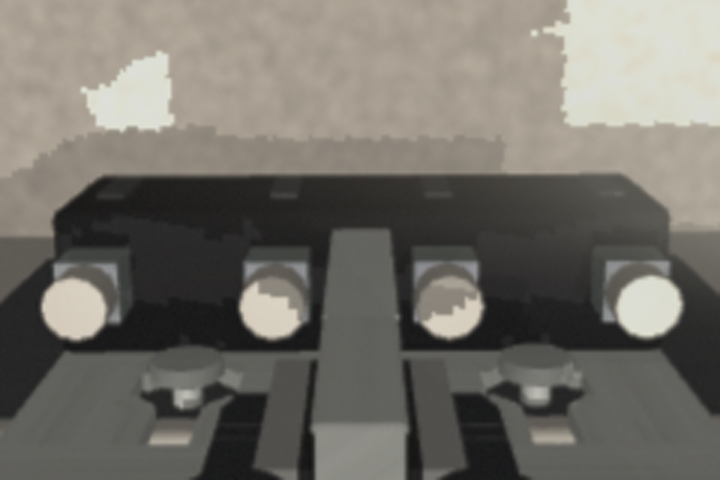

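play_rows(
  rows=[
    [2,0.3,0,0,0,0],
    [4,0.7,0,0,0,0],
    [6,1,0,0,0,0],
    [8,1.4,0,0,0,0],
    [10,1.7,0,0,0,0],
  ],
)

```text
time_s: 7.4
position: [0.4794, 0.0643, 0.2004]
orientation: [0.0, 0.996, 0.084, -0.0]
force: [-0.6, -0.3, -3.9]
opening: 0.0113
```

play_rows(
  rows=[
    [3,0.5,0,0,0,0],
    [6,1,0,0,0,0],
    [10,1.7,0,0,0,0],
    [15,2.6,0,0,0,0],
    [20,3.4,0,0,0,0],
  ],
)

```text
time_s: 7.9
position: [0.4999, 0.0679, 0.2006]
orientation: [0.0, 0.996, 0.085, 0.0]
force: [-0.4, 0.2, -3.4]
opening: 0.0109
```

```bash
python3 - <<'E'
from h import *
p=snap('wrist','w5.png');p=snap('scene','s5.png');o=manip.get_obs();print(o['position'],o['force'],o['torque'])
E
python3 c.py s5.png s5c.png 330 100 510 240 4
```

```text
[0.5003033  0.0680225  0.20053995] [ 0.32685607 -0.35560774 -3.7075249 ] [-0.0533267   0.01521687 -0.02442796]
```

View pics/s5c.png

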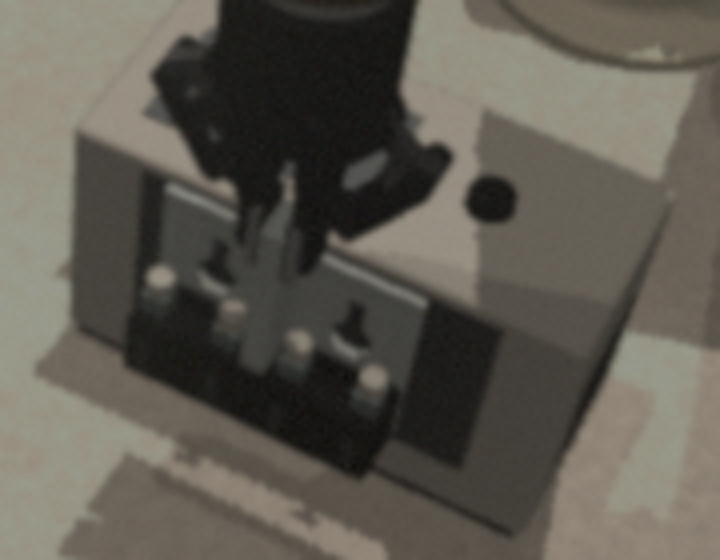

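View pics/w5.png

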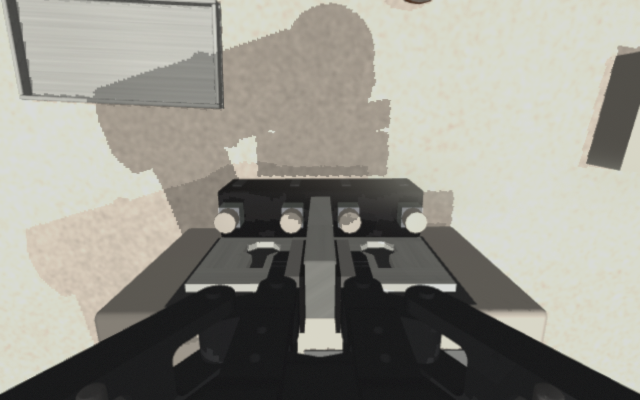

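play_rows(
  rows=[
    [12,5,0,0,0,0],
    [28,18,0,0,0,0],
    [42,38,0,0,0,-0.01],
    [54,62,0,0,0,-0.02],
    [64,88,0,0,0,-0.03],
  ],
)

```text
time_s: 8.5
position: [0.5648, 0.1568, 0.2004]
orientation: [0.0, 0.998, 0.069, 0.0]
force: [0.7, -0.6, -4.3]
opening: 0.0111
```

play_rows(
  rows=[
    [9,28,-5,0,0,0],
    [16,56,-10,0,0,-0.01],
    [20,84,-18,0,0,-0.01],
    [22,102,-25,0,0,-0.01],
    [22,108,-30,0,0,-0.01],
  ],
)

```text
time_s: 9.0
position: [0.5856, 0.2656, 0.1692]
orientation: [0.0, 0.998, 0.065, -0.0]
force: [1.2, -0.1, -2.7]
opening: 0.0113
```

```bash
python3 - <<'E'
from fit import *
p=snap('wrist','w6.png');p2=snap('scene','s6.png');p3=snap('top','t6.png');o=manip.get_obs();print(o['position'],o['orientation'],o['force'],o['torque'])
q=[.5843,.2641,.1325]
for X in[(.045,.09,.016),(.045,-.09,.016),(-.045,-.09,.016),(-.045,.09,.016)]: print([proj(pp,T(q,X))[0] for pp in(p,p2,p3)])
E
python3 c.py s6.png s6c.png 370 160 530 360 3.5
```

```text
[0.5851 0.2633 0.1699] [ 0.0007  0.9979  0.0646 -0.0008] [-0.4454 -0.5947 -2.5368] [-0.021  -0.0314  0.002 ]
[array([215.0991, 134.1267]), array([478.4341, 353.448 ]), array([194.58 , 208.513])]
[array([427.8307, 133.5364]), array([391.4351, 302.2084]), array([262.7783, 198.7507])]
[array([419.9906, 233.5723]), array([415.0202, 266.65  ]), array([267.3258, 233.3339])]
[array([223.1895, 234.0918]), array([499.2943, 313.9441]), array([198.719 , 242.9303])]
```

View pics/w6.png

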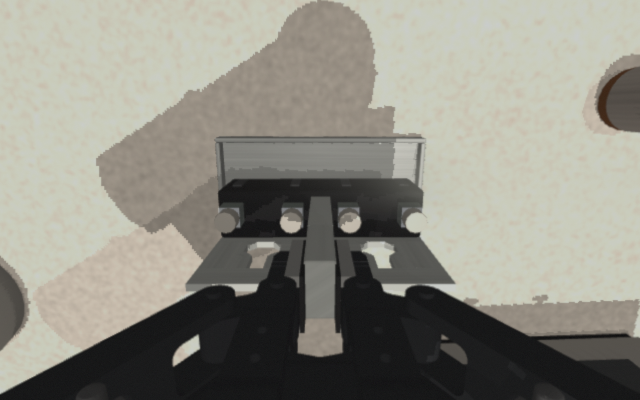

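View pics/s6c.png

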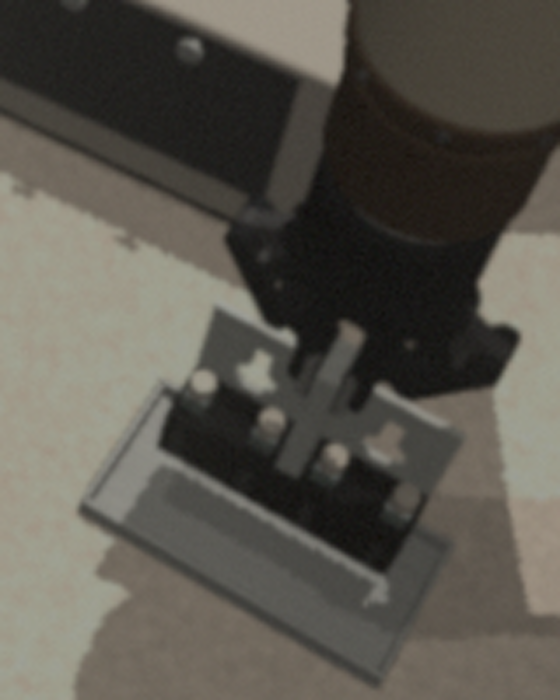

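play_rows(
  rows=[
    [0,0,-10,0,0,0],
    [0,0,-23,0,0,0],
    [0,0,-35,0,0,0],
    [0,0,-43,0,0,0],
    [0,0,-48,0,0,0],
  ],
)

```text
time_s: 9.65
position: [0.585, 0.2632, 0.1211]
orientation: [0.001, 0.998, 0.064, -0.001]
force: [-0.0, -0.3, -2.5]
opening: 0.0107
```

play_rows(
  rows=[
    [0,0,-2,0,0,0],
    [0,0,-4,0,0,0],
    [0,0,-5.5,0,0,0],
    [0,0,-7,0,0,0],
    [0,0,-7,0,0,0],
  ],
)

```text
time_s: 10.15
position: [0.5854, 0.2639, 0.1157]
orientation: [-0.0, 0.998, 0.065, 0.0]
force: [-0.9, -0.3, -3.5]
opening: 0.0112
```

```bash
python3 - <<'E'
from fit import *
p2=snap('scene','s7.png');o=manip.get_obs();print(o['position'],o['orientation'],o['force'],o['torque'])
E
python3 c.py s7.png s7c.png 370 200 530 360 4
```

```text
[0.5855 0.2639 0.1157] [-0.      0.9979  0.0646  0.0001] [-0.2709  0.3025 -3.3572] [ 0.0177 -0.0125  0.0045]
```

View pics/s7c.png

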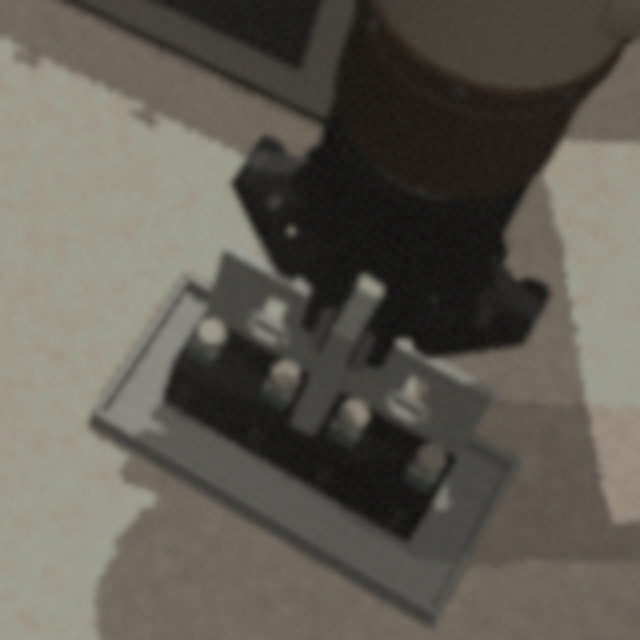

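play_rows(
  rows=[
    [0,0,-1,0,0,0],
    [0,0,-2,0,0,0],
    [0,0,-3,0,0,0],
  ],
)

```text
time_s: 10.5
position: [0.5855, 0.2638, 0.1126]
orientation: [-0.0, 0.998, 0.065, 0.0]
force: [-0.5, -0.6, -3.4]
opening: 0.011
```

play_rows(
  rows=[
    [0,0,-0.7,0,0,0],
    [0,0,-1.4,0,0,0],
    [0,0,-1.4,0,0,0],
  ],
)

```text
time_s: 10.8
position: [0.5855, 0.2638, 0.1112]
orientation: [0.0, 0.998, 0.065, -0.0]
force: [-0.6, 0.7, -3.4]
opening: 0.0109
```

play_rows(
  rows=[
    [0,0,-0.6,0,0,0],
    [0,0,-1.2,0,0,0],
    [0,0,-1.2,0,0,0],
  ],
)

```text
time_s: 11.1
position: [0.5857, 0.2637, 0.1109]
orientation: [0.0, 0.998, 0.065, 0.0]
force: [-0.4, -2.1, 2.3]
opening: 0.0114
```

play_rows(
  rows=[
    [0,0,-0.6,0,0,0],
    [0,0,-1.2,0,0,0],
    [0,0,-1.2,0,0,0],
  ],
)

```text
time_s: 11.4
position: [0.5859, 0.2636, 0.1109]
orientation: [0.0, 0.998, 0.065, 0.001]
force: [-2.4, -2.0, 8.0]
opening: 0.011
```

```bash
python3 - <<'E'
from fit import *
p2=snap('scene','s8.png');o=manip.get_obs();print(o['position'],o['force'],o['torque'])
E
python3 c.py s8.png s8c.png 370 200 530 360 4
```

```text
[0.5859 0.2636 0.1109] [-2.873  -2.2834  7.6062] [-0.5636  0.9355  0.0443]
```

View pics/s8c.png

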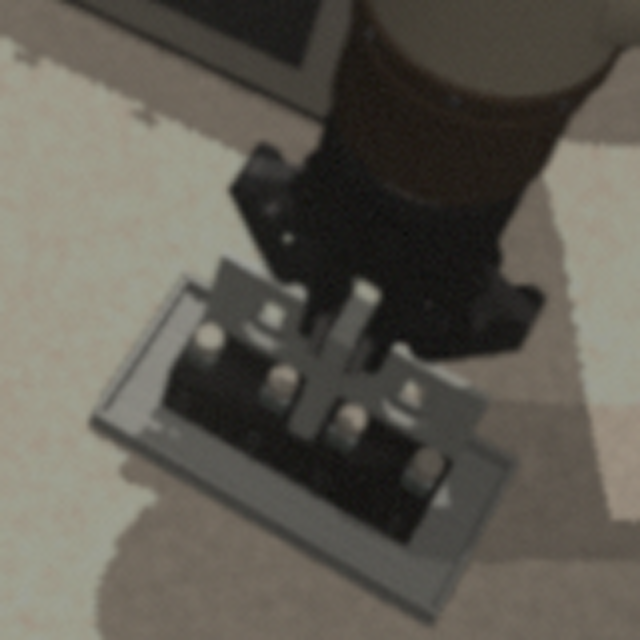

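play_rows(
  rows=[
    [0,0,0.5,0,0,0],
    [0,0,0.9,0,0,0],
  ],
)

```text
time_s: 11.65
position: [0.5858, 0.2636, 0.1109]
orientation: [-0.0, 0.998, 0.065, 0.001]
force: [-1.3, -2.3, 5.4]
opening: 0.0113
```

play_rows(
  rows=[
    [0,0,0,0,0,0],
    [0,0,0,0,0,0],
    [0,0,0,0,0,0],
    [0,0,0,0,0,0],
  ],
  hand=0,
)

```text
time_s: 12.05
position: [0.5855, 0.264, 0.1093]
orientation: [0.0, 0.998, 0.065, -0.0]
force: [-0.2, 0.4, -0.6]
opening: 0.0427
```

Released; retreat straight up.

play_rows(
  rows=[
    [0,0,10,0,0,0],
    [0,0,30,0,0,0],
    [0,0,60,0,0,0],
    [0,0,95,0,0,0],
    [0,0,130,0,0,0],
  ],
)

```text
time_s: 12.55
position: [0.5854, 0.2638, 0.2417]
orientation: [-0.0, 0.998, 0.065, 0.0]
force: [1.0, -0.1, 0.3]
opening: 0.0426
```

play_rows(
  rows=[
    [-20,0,20,0,0,0],
    [-60,0,25,0,0,0],
    [-100,0,30,0,0,0],
    [-130,0,30,0,0,0],
    [-140,0,30,0,0,0],
  ],
)

```text
time_s: 13.05
position: [0.4434, 0.2636, 0.2714]
orientation: [-0.001, 0.998, 0.065, 0.001]
force: [-0.0, -0.4, -0.1]
opening: 0.0425
```

```bash
python3 - <<'E'
from fit import *
p=snap('scene','s9.png');p2=snap('top','t9.png');o=manip.get_obs();print(o['time_s'],o['position'],o['force'])
E
python3 c.py s9.png s9c.png 370 200 530 360 3.5;python3 c.py t9.png t9c.png 170 150 390 300 3.5
```

```text
13.15 [0.4448 0.264  0.271 ] [0.1487 0.5766 0.7211]
```

View pics/s9c.png

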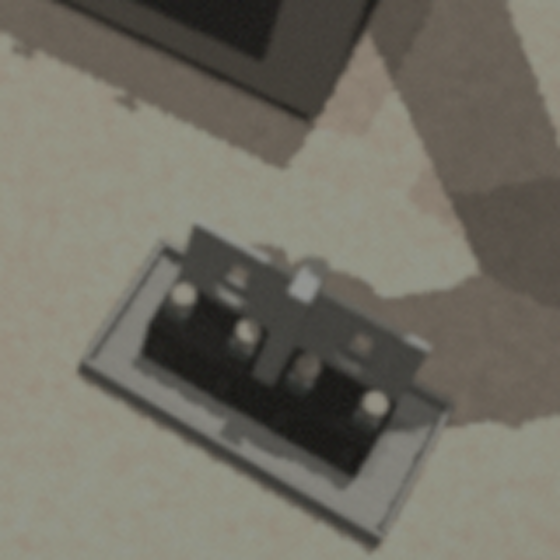

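View pics/t9c.png

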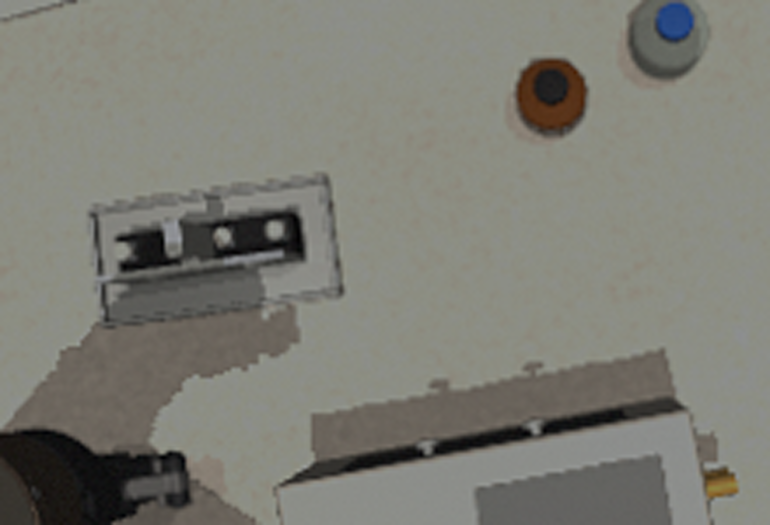

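View pics/s9.png

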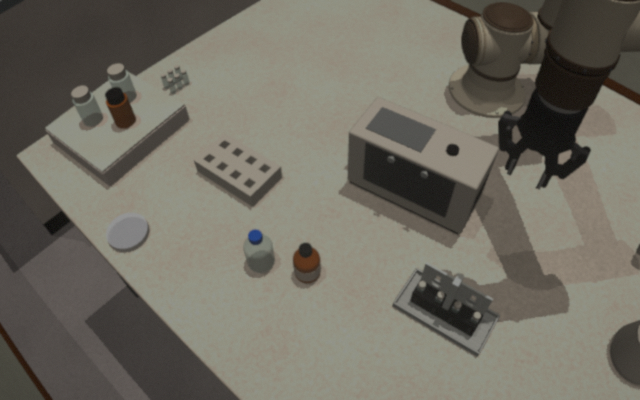

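```bash
python3 -c "
from workcell import manip
print(manip.finish_job())"
```

```text
the job is handed in; nothing more can be done
None
```

The rack is off the studs and standing in the steel tray. I gripped it by the handle, raised it 24 mm, drew it off, lowered it until it touched the tray floor, let go and backed the gripper away. It was handed in at about 13.2 s of the 43 s allowed.

- **Drawing off:** at the wide ends the wrist camera showed the rack about 3 mm off to one side. I shifted it 2.6 mm to centre the stud heads, and it then came off without resistance.
- **Setting down:** the highest force I read at the end of a move was about 12 N, when closing on the handle. The press on the tray floor read about 8 N. There was a small moment at the wrist when it touched down (under 1 N·m), so it may have been very slightly tilted in the grip.
- **Last pictures:** the scene view shows the rack upright, inside the tray walls and flat as far as the picture shows. The well block and both bottles look to be where they started, and the gripper is clear with about zero force.
- **Disagreements:** the two fixed cameras differed by 2–4 mm on where the unit and tray are. The rack has about 20 mm of room all round in the tray, so this did not matter there. In the top view the plate's left end overlaps the tray wall. I put that down to the viewing angle, since the scene view shows the base inside.

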